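# Shut and lock the blade box with its catch-guarded bolt

### The job

Lock up the blade box, touching and pushing only: push its sliding lid fully shut with the fingertips, then press the red spring catch down with one fingertip and keep it down while the other fingertip pushes the bolt's black thumb tab all the way home into the keep on the lid. Let go so that the catch springs up again and locks the bolt, and leave the things standing around where they are.

Things in the scene. Friction and masses are not known exactly. Their poses are not given: they have to be found in the camera images.
- blade_box: Low light-wood box, 170 mm (x) by 160 mm (y), wooden top 50 mm above the table, fixed to the table. Origin on the table under its centre; its x axis points away from the robot, y to the left. Lid over the near half (x -78 to -5 mm); on the far half is a fixed deck (top at z = 50 mm) carrying the bolt and its catch, up to 96 mm above the table.
- lid (a joint): How far the sliding lid is open, m: 0 = fully shut against its stop, up to 0.075. The lid opens toward -y of the box (robot's right) and overhangs that end; push it toward +y to shut it. About 2 N of friction; it stays where it is left.
- lid_edge (a point): Middle of the lid's right-hand end face (it moves with the lid), the face to push: 73 mm wide along box x, 9 mm high (41 to 50 mm above the table). Box frame (-41, -80 - opening, 45) mm. The box's own end wall stands below it, up to z = 40 mm, and is flush with it when the lid is shut. The lid is too big to be gripped.
- bolt (a joint): Travel of the bolt, m: 0 = drawn back, 0.030 = home. It slides toward -x of the box (toward the robot) along box y = 20 mm, with about 3 N of friction, and enters a steel keep on the lid in its last 18 mm; that fits only when the lid is within 2 to 3 mm of shut. Its notched top (up to z = 64 mm) is locked by the catch's tongue every 10 mm of travel, with 1 mm of play, unless the catch is held down.
- bolt_tab (a point): Centre of the far (+x) face of the bolt's upright black thumb tab, the face to push; moves with the bolt. Tab 6 mm thick (x), 30 mm wide (y), 60 to 96 mm above the table. Box frame, bolt drawn: (64, 41, 78) mm. Behind it nothing stands above 64 mm; between tab and pad (y -8 to 24 mm) the catch's hinge and tongue arm are 74 mm high, 78 mm when pressed: keep that strip between the fingers.
- catch (a joint): Angle of the spring catch, rad: 0 = up (tongue in a notch), 0.24 = fully down against its stop. The tongue is clear of the notches from about 0.15. About 3 N on the pad starts it, 6 N holds it down; it springs back when let go.
- catch_pad (a point): Centre of the top of the catch's red ribbed pad (it moves with the catch): 58 mm long along box x (26 to 84 mm), 32 mm wide along box y (-52 to -20 mm), pressed straight down about 8 mm. Box frame when up: (55, -36, 80) mm; its top stands about 72 mm above the table when fully down. It hinges about the box's x direction at y = -2 mm, and stays in place while the bolt moves, so a fingertip can slide along it.
- ink_bottle: Brown ink bottle with a pale cap, 46 mm across, 85 mm high, standing left of the box; origin at its foot. Leave alone.
- sanding_block: Dark wooden sanding block 52 x 105 x 29 mm lying right of the box's far half; origin under its centre. Leave alone.
- offcut: Small wood offcut 32 x 75 x 18 mm lying to the near right of the box; origin under its centre. Leave alone.
- tea_glass: Small tea glass, 63 mm across, 88 mm high, standing farther right; origin at its foot. Leave alone.

How it is judged:
By the outcome, as a careful person would: the job done as asked, in the order asked, and still so for the second after the job is handed in, with the robot touching nothing.
It also fails if it takes over 48 s, if anything falls off the work surface, if the arm or the gripper's body presses on something with over 40 N, if the wrist force passes 120 N, or if a joint passes its speed limit or range.

### The arm

A 7-joint arm with a two-finger parallel gripper is mounted at the origin on the work surface; the furniture and walls round the work are solid. World frame = base frame: x ahead of the robot, y to its left, z up, the work surface at z = 0. Lengths are in m, angles in rad, forces in N, time in s.
With the tool pointing down it reaches from about 0.425 to 0.875 m from the base axis. Payload 8.4 kg.
Tool frame: the origin (TCP) lies between the finger pads; the fingertips stand 17 mm ahead of it and the grasp point (between the pads) lies 2 mm behind it; z points along the fingers, y is the line along which they close (so a half turn about z gives the same grasp; the last joint's range is limited). The gripper opens to 87 mm and grips with 3 to 60 N. Pads are 19 mm wide; open, the fingers measure 117 mm over their backs; the gripper's body (75 mm by 190 mm) begins 51 mm behind the grasp point.
Start: joints at [-1.212, 0.333, 0.04, 1.465, -0.013, 1.343, -0.059], TCP at [0.287, 0.583, 0.24] pointing down, gripper open.
Joint ranges: [-2.58, 2.58], [-0.38, 2.09], [-1.3, 1.39], [0.25, 2.4], [-1.5, 4.64], [0.08, 2.09], [-2.65, 2.65]. Speed limits (rad/s): [2.22, 2.22, 2.79, 2.79, 3.14, 3.14, 3.14].

### API

Orientations are given as a 3x3 rotation matrix whose columns are the frame's x, y, z axes.
In Python, from plant import bot gives the robot as it stands. The module is installed in compiled form; this text tells all that it offers.
- The arm moves only by the tool servo_tool, never from a script. Its arguments are lists of equal length, an entry for each row: "delta_pos": the shift along the tool's x, y, z in units of 0.4 m (1.0 is 0.4 m), a list of three; "roll": the turn about the tool's z in units of pi rad (1.0 is pi rad). A call has 1 to 20 rows; each row shifts and turns the commanded pose from where the row before left it, along the tool's axes as they then stand; what a row does not reach is not made up. A row lasts 1/8 s, in which the tool goes at most 62.5 mm and 10.7 degrees, less where a joint would pass 70% of its speed; a pose out of reach is approached as far as the arm can. A call with a number of a shift or a turn outside -1 to 1 is refused whole. A call with a gripper value outside its range is refused whole. "claw" is the opening in per cent of the stroke, from 0 (shut) to 100 (fully open), set as the call begins (left out, the last holds). The fingers move at their own pace and stop on an object; the grip force is fixed at half the most. Time passes only in rows, so rows that do not move let the fingers close. It gives the time, the measured TCP pose, the force, the opening and the grip force at its end, in the units of the state.
- bot.state(): the state, without advancing time (a new reading comes with each control period).
- bot.read_camera(name): name is "scene" or "top" or "wrist"; returns (picture, depth): 480x640x3 uint8, red, green, blue; 480x640 float32, m along the optical axis (not along the pixel's ray), 0 where there is no reading.
- bot.camera_info(name): a dict with "intrinsics" (3x3 intrinsics, pixels), "D" ([k1, k2, p1, p2, k3] as OpenCV has them; the pictures are not rectified), "xyz" and "attitude" of the camera in the world. Camera axes: x right, y down, z forward; pixel columns grow to the right and rows downward; lengths in m; the calibration is good to about 2 mm. A picture is of the moment at which its call begins: read the wrist's pose just before it. camera_info takes no time and is no camera call; for the wrist camera it gives the pose at the moment of the call.
- bot.finish_job(): hands the job in; it is judged then, once.
Trained networks look in the newest picture that a camera, given by its name, has taken for a name from the list of things; names that differ only in an ending like _2 or _b are one class to them, and where a whole thing is asked for, a point or a joint stands for the part that bears it (a point fixed in the world has none). Each returns a list of dicts, best first, with "confidence" (0 to 1); they miss things now and then, are a little off and sometimes report something else, mostly with a low value. They report only what shows in the picture. A call takes as long as a camera call.
- bot.recognise(camera, query): "position" ([x, y, z] in m, in world coordinates, good to about 4 mm: the middle of the surface that is visible of it).
- bot.place_of(camera, query): "position" ([x, y, z] in m, in world coordinates, good to about 4 mm: a listed point, or the origin of a listed thing).
The state is a dict: "time_s": time; "q": joint angles; "joint_vel": joint speeds; "joint_efforts": joint torques, N m; "ee_pos": TCP position; "tcp_rot": TCP orientation; "force": force on the tool from outside, world axes, zero at the start; "torque": the same for the moment, N m; "grip_width": finger opening in m; "gripper_force": force on a finger pad.
Only numpy, scipy, OpenCV 4.12 (cv2) and the standard library are available. Lean on these libraries where they do the work, as an engineer would, in place of code of your own. Each camera call takes 0.05 s, during which the arm holds its last target. There are 200 camera calls.

## Working session

There is one attempt and no reset: what is moved stays moved. The work goes in short steps, Python scripts to look and compute and a tool call to move; the robot and the scene stay as the last step left them, time stands still between calls to the robot, and variables do not carry over. Pictures are saved under pics/ and viewed, at most 10 in all, crops included, and the job is handed in when it is done.

Besides the shell and the picture viewer there is one more tool, called after "Request:" in YAML: its name, and indented under it one key for each argument. servo_tool: Moves the arm, as the interface text tells. Its arguments: {"type":"object","properties":{"delta_pos":{"type":"array"},"roll":{"type":"array"},"claw":{"type":"number"}},"required":["delta_pos","roll"]}

```bash
mkdir -p pics
python3 - <<'E'
from plant import bot
import cv2, numpy as np
s=bot.state(); print(s['time_s'],s['ee_pos'],np.round(s['tcp_rot'],3).tolist(),s['grip_width'])
for c in ['scene','top']:
    p,d=bot.read_camera(c); cv2.imwrite(f'pics/{c}0.png',p[:,:,::-1]); np.save(f'pics/{c}_d.npy',d)
    i=bot.camera_info(c); print(c,i)
    for n in ['blade_box','lid_edge','bolt_tab','catch_pad']+(['ink_bottle','sanding_block','offcut','tea_glass'] if c=='top' else []):
        print(n,[(np.round(r['position'],4).tolist(),round(r['confidence'],2)) for r in bot.place_of(c,n)[:2]])
E
```

```text
0.0 [0.28708937 0.58267534 0.23865621] [[-0.897, 0.442, -0.001], [0.442, 0.897, -0.001], [-0.0, -0.002, -1.0]] 0.08680902163952137
scene {'intrinsics': array([[513.22173299,   0.        , 309.61395851],
       [  0.        , 513.22173299, 236.51179332],
       [  0.        ,   0.        ,   1.        ]]), 'D': array([-0.11938701,  0.        ,  0.        ,  0.        ,  0.        ]), 'xyz': array([ 0.11581826, -0.81476074,  0.5842384 ]), 'attitude': array([[ 0.75647442, -0.39627259,  0.5203023 ],
       [-0.65377082, -0.43606873,  0.61840745],
       [-0.01817036, -0.80796788, -0.5889463 ]])}
blade_box []
lid_edge [([0.5926, -0.3727, 0.0424], 0.86)]
bolt_tab [([0.5666, -0.1753, 0.0772], 0.59)]
catch_pad [([0.6086, -0.2403, 0.0795], 0.55)]
top {'intrinsics': array([[606.05655433,   0.        , 326.55498543],
       [  0.        , 606.05655433, 233.86796203],
       [  0.        ,   0.        ,   1.        ]]), 'D': array([-0.08382988,  0.        ,  0.        ,  0.        ,  0.        ]), 'xyz': array([ 0.48174873, -0.28070924,  1.15844268]), 'attitude': array([[ 0.024418  , -0.99554577,  0.0910625 ],
       [-0.99967537, -0.02365308,  0.00946987],
       [-0.00727378, -0.09126418, -0.99580015]])}
blade_box []
lid_edge [([0.5905, -0.3712, 0.043], 0.8)]
bolt_tab [([0.5683, -0.177, 0.0782], 0.73), ([0.6116, -0.2376, 0.0819], 0.73)]
catch_pad [([0.6075, -0.2371, 0.0811], 0.68)]
ink_bottle [([0.5036, -0.1121, -0.0011], 0.93)]
sanding_block [([0.6672, -0.3483, 0.0007], 0.87)]
offcut [([0.5096, -0.4377, 0.0002], 0.7)]
tea_glass [([0.5111, -0.5207, 0.0006], 0.62), ([0.5124, -0.4361, 0.0012], 0.41)]
```

View pics/top0.png

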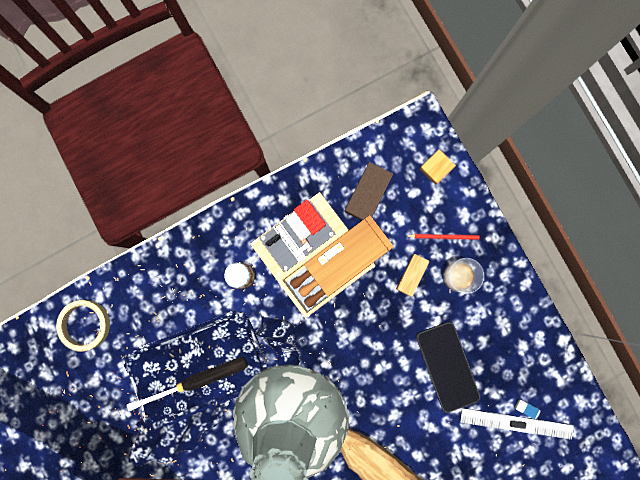

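View pics/scene0.png

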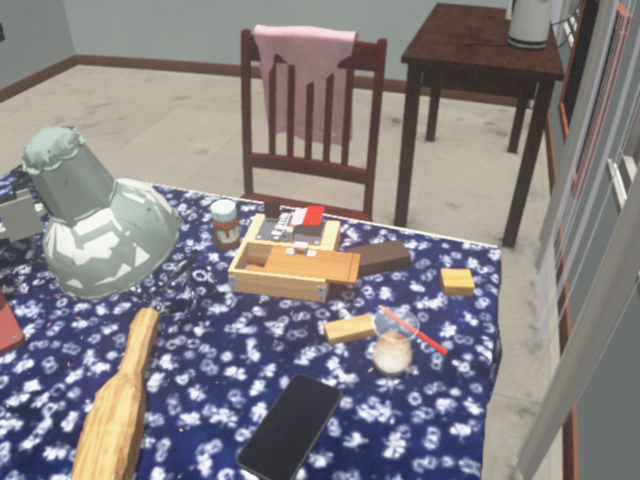

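```bash
cat > h.py <<'E'
import numpy as np, cv2
from plant import bot
def cloud(info,d):
    h,w=d.shape; v,u=np.mgrid[:h,:w]
    n=cv2.undistortPoints(np.stack([u,v],-1).reshape(-1,1,2).astype(float),info['intrinsics'],info['D']).reshape(h,w,2)
    P=np.dstack([n*d[...,None],d])
    return P@np.array(info['attitude']).T+info['xyz']
E
python3 - <<'E'
from h import *
d=np.load('pics/top_d.npy'); p=cv2.imread('pics/top0.png'); i=bot.camera_info('top')
W=cloud(i,d); ok=d>0
hsv=cv2.cvtColor(p,cv2.COLOR_BGR2HSV)
H,S,V=[hsv[...,k].astype(int) for k in range(3)]
win=np.zeros_like(ok); win[180:325,240:400]=1
def rect(m,name):
    m=m.astype(np.uint8); n,l,st,c=cv2.connectedComponentsWithStats(m); k=1+st[1:,4].argmax(); m=l==k
    P=W[m]; r=cv2.minAreaRect((P[:,:2]*1000).astype(np.float32)); print(name,m.sum(),'z',np.median(P[:,2]),'rect',r,'box',cv2.boxPoints(r).round().tolist(),'mean',P[:,:2].mean(0))
rect(win&ok&((H<6)|(H>174))&(S>180)&(V>120)&(W[...,2]>.06),'red')
rect(win&ok&(W[...,2]>.044)&(W[...,2]<.056)&(S>140)&(H>6)&(H<20),'lid')
rect(win&ok&(W[...,2]>.03)&(W[...,2]<.11),'all')
# tab top
m=win&ok&(W[...,2]>.086); print('tab',m.sum(),W[m].mean(0), W[m].min(0),W[m].max(0))
# tall things
m=ok&(W[...,2]>.03)&(W[...,0]>0)&(W[...,0]<.8)
m[180:325,230:400]=0
n,l,st,c=cv2.connectedComponentsWithStats(m.astype(np.uint8))
for k in range(1,n):
    if st[k,4]>60: P=W[l==k]; print(st[k],P.min(0).round(3),P.max(0).round(3))
# lidedge bottom etc
print(W[268,238],W[192,368],W[275,412],W[275,464])
ds=bot.camera_info('wrist'); print(ds['xyz'],bot.state()['ee_pos'])
# scene cloud tall objects
d2=np.load('pics/scene_d.npy'); W2=cloud(bot.camera_info('scene'),d2)
m=(d2>0)&(W2[...,2]>.1)&(W2[...,0]<.9)&(W2[...,0]>-.3)&(W2[...,1]>-.9)&(W2[...,1]<.8)
n,l,st,c=cv2.connectedComponentsWithStats(m.astype(np.uint8))
for k in range(1,n):
    if st[k,4]>60: P=W2[l==k]; print('sc',st[k],P.min(0).round(3),P.max(0).round(3))
E
```

```text
red 380 z 0.08069742634097543 rect ((610.7841796875, -239.0048065185547), (57.36713790893555, 30.540420532226562), 37.88133239746094) box [[579.0, -245.0], [598.0, -269.0], [643.0, -233.0], [624.0, -209.0]] mean [ 0.6117008  -0.23644971]
lid 2093 z 0.05062783439412577 rect ((544.8671264648438, -311.4840087890625), (74.01884460449219, 151.9869842529297), 38.35972595214844) box [[469.0, -275.0], [563.0, -394.0], [621.0, -348.0], [527.0, -229.0]] mean [ 0.55219765 -0.31355764]
all 8266 z 0.05168300324525732 rect ((565.3840942382812, -270.3238220214844), (171.65931701660156, 226.717529296875), 38.285457611083984) box [[428.0, -235.0], [568.0, -412.0], [703.0, -306.0], [563.0, -128.0]] mean [ 0.55875189 -0.26131505]
tab 132 [ 0.54014261 -0.15343948  0.09130861] [ 0.48535899 -0.24519769  0.08602944] [ 0.63427531 -0.11875059  0.09964736]
[361 164  32  16 174] [ 0.691 -0.39   0.03 ] [ 0.72  -0.332  0.035]
[ 445  258   39   36 1083] [ 0.481 -0.55   0.03 ] [ 0.543 -0.488  0.094]
[224 265   6  20  85] [ 0.487 -0.1    0.075] [ 0.52 -0.09  0.09]
[ 126  357  121   53 1252] [ 0.252 -0.13   0.03 ] [0.354 0.091 0.057]
[  233   365   186   115 12735] [ 0.139 -0.448  0.03 ] [ 0.362 -0.128  0.357]
[ 0.51537488 -0.11474086  0.08438114] [ 0.66567225 -0.34595281  0.03143993] [ 0.51216091 -0.43201687  0.02049845] [ 0.51350733 -0.52375697  0.0492887 ]
[0.22448458 0.6123048  0.38549688] [0.28728704 0.58303398 0.23956225]
sc [ 0 22  6 21 69] [0.34  0.606 0.292] [0.36  0.651 0.334]
sc [    0   126   181   174 18923] [ 0.139 -0.314  0.147] [ 0.36  -0.183  0.355]
```

Request:
servo_tool:
  delta_pos:
    - [-0.107,-0.068,0]
    - [-0.107,-0.068,0]
    - [-0.107,-0.068,0]
    - [-0.107,-0.068,0]
    - [-0.107,-0.068,0]
    - [-0.107,-0.068,0]
    - [-0.107,-0.068,0]
    - [-0.107,-0.068,0]
    - [-0.107,-0.068,0]
    - [-0.107,-0.068,0]
    - [-0.072,-0.114,0]
    - [-0.072,-0.114,0]
    - [-0.072,-0.114,0]
    - [-0.072,-0.114,0]
    - [-0.072,-0.114,0]
    - [-0.072,-0.114,0]
    - [-0.072,-0.114,0]
    - [-0.072,-0.114,0]
    - [-0.072,-0.114,0]
    - [-0.072,-0.114,0]
  roll: [0,0,0,0,0,0,0,0,0,0,0,0,0,0,0,0,0,0,0,0]
  claw: 35

```text
time_s: 3.2
ee_pos: [0.6081, -0.3879, 0.2396]
tcp_rot: [[-0.897, 0.441, 0.0], [0.441, 0.897, 0.0], [-0.0, 0.0, -1.0]]
force: [1.5, 0.3, -0.1]
grip_width: 0.0304
gripper_force: 0.0
```

Request:
servo_tool:
  delta_pos:
    - [0,0,0]
    - [0,0,0]
    - [0,0,0]
    - [0,0,0]
  roll: [0.047,0.047,0.047,0]

```text
time_s: 3.7
ee_pos: [0.6079, -0.3863, 0.2394]
tcp_rot: [[-0.622, 0.783, -0.0], [0.783, 0.622, -0.0], [0.0, -0.0, -1.0]]
force: [-0.4, -0.4, -0.2]
grip_width: 0.0303
gripper_force: 0.0
```

```bash
cat >> h.py <<'E'
def look(name):
    i=bot.camera_info('wrist'); p,d=bot.read_camera('wrist'); cv2.imwrite(f'pics/{name}.png',p[:,:,::-1]); W=cloud(i,d)
    return p,d,W
E
cat > m.py <<'E'
from h import *
import sys
s=bot.state(); print(s['time_s'],s['ee_pos'],np.round(s['tcp_rot'],3).tolist(),s['grip_width'],s['force'])
p,d,W=look(sys.argv[1])
for n in ['blade_box','lid_edge','bolt_tab','catch_pad']:
    print(n,[(np.round(r['position'],4).tolist(),round(r['confidence'],2)) for r in bot.place_of('wrist',n)[:2]])
hsv=cv2.cvtColor(p,cv2.COLOR_RGB2HSV); H,S,V=[hsv[...,k].astype(int) for k in range(3)]
def rect(m,name):
    m=m.astype(np.uint8); n,l,st,c=cv2.connectedComponentsWithStats(m)
    if n<2: return print(name,'none')
    k=1+st[1:,4].argmax(); m=l==k
    P=W[m]; r=cv2.minAreaRect((P[:,:2]*1000).astype(np.float32)); print(name,m.sum(),st[k],'z',np.median(P[:,2]).round(4),'rect',np.round(r[0],1),np.round(r[1],1),round(r[2],2),cv2.boxPoints(r).round().tolist())
ok=d>0
rect(ok&((H<6)|(H>174))&(S>180)&(V>120)&(W[...,2]>.06)&(W[...,2]<.1),'red')
rect(ok&(W[...,2]>.044)&(W[...,2]<.056)&(S>140)&(H>6)&(H<20),'lid')
rect(ok&(W[...,2]>.086)&(W[...,2]<.1)&(V<90),'tabtop')
E
python3 m.py w1
```

```text
3.7 [ 0.60789296 -0.38628647  0.23938485] [[-0.622, 0.783, -0.0], [0.783, 0.622, -0.0], [0.0, -0.0, -1.0]] 0.0303085252996775 [-0.43363258 -0.3508263  -0.17031172]
blade_box [([0.5459, -0.2456, 0.0032], 0.93)]
lid_edge [([0.5885, -0.3728, 0.0432], 0.96)]
bolt_tab []
catch_pad [([0.6104, -0.238, 0.0781], 0.65)]
red 65 [399  93  48  18  65] z 0.081 rect [ 608.6 -259.3] [40.2 12. ] 19.32 [[588.0, -260.0], [592.0, -272.0], [630.0, -258.0], [626.0, -247.0]]
lid none
tabtop none
```

View pics/w1.png

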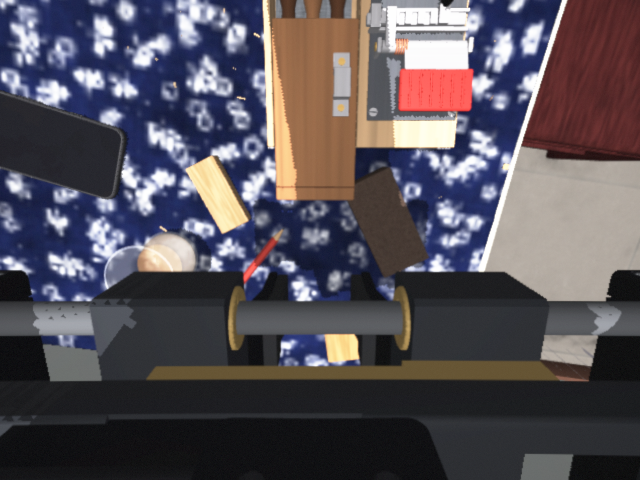

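Request:
servo_tool:
  delta_pos:
    - [0,0,0.089]
    - [0,0,0.089]
    - [0,0,0.089]
    - [0,0,0.089]
    - [0,0,0.089]
    - [0,0,0]
  roll: [0,0,0,0,0,0]

```text
time_s: 4.7
ee_pos: [0.6063, -0.3852, 0.0588]
tcp_rot: [[-0.622, 0.783, -0.004], [0.783, 0.622, 0.003], [0.005, -0.002, -1.0]]
force: [0.5, 0.0, 0.4]
grip_width: 0.0304
gripper_force: 0.0
```

Request:
servo_tool:
  delta_pos:
    - [0.02,0,0]
    - [0.02,0,0]
    - [0.02,0,0]
    - [0.02,0,0]
    - [0.02,0,0]
  roll: [0,0,0,0,0]

```text
time_s: 5.32
ee_pos: [0.583, -0.3548, 0.0622]
tcp_rot: [[-0.621, 0.784, 0.001], [0.784, 0.621, -0.0], [-0.001, 0.001, -1.0]]
force: [0.6, -1.1, 1.0]
grip_width: 0.0302
gripper_force: 1.2
```

Request:
servo_tool:
  delta_pos:
    - [0.015,0,0]
    - [0.015,0,0]
    - [0.01,0,0]
    - [0,0,0]
  roll: [0,0,0,0]

```text
time_s: 5.82
ee_pos: [0.5726, -0.342, 0.0613]
tcp_rot: [[-0.621, 0.784, -0.001], [0.784, 0.621, 0.001], [0.001, -0.0, -1.0]]
force: [0.2, -0.5, -0.3]
grip_width: 0.0303
gripper_force: 0.1
```

Request:
servo_tool:
  delta_pos:
    - [0.005,0,0]
    - [0.005,0,0]
  roll: [0,0]

```text
time_s: 6.08
ee_pos: [0.5711, -0.3403, 0.0616]
tcp_rot: [[-0.621, 0.784, 0.001], [0.784, 0.621, -0.002], [-0.003, -0.0, -1.0]]
force: [8.5, -7.2, -5.3]
grip_width: 0.0306
gripper_force: 5.3
```

Request:
servo_tool:
  delta_pos:
    - [0.004,0,0]
    - [0.003,0,0]
    - [0,0,0]
  roll: [0,0,0]

```text
time_s: 6.45
ee_pos: [0.5709, -0.3401, 0.062]
tcp_rot: [[-0.62, 0.784, 0.005], [0.784, 0.62, -0.006], [-0.008, 0.0, -1.0]]
force: [11.9, -11.6, -11.3]
grip_width: 0.0303
gripper_force: 8.6
```

Request:
servo_tool:
  delta_pos:
    - [-0.06,0,0]
    - [-0.04,0,-0.05]
    - [0,0,-0.1]
    - [0,0,-0.12]
    - [0,0,-0.12]
    - [0,0,0]
  roll: [0,0,0,0,0,0]

```text
time_s: 7.2
ee_pos: [0.5945, -0.3699, 0.2218]
tcp_rot: [[-0.621, 0.784, 0.005], [0.784, 0.621, -0.003], [-0.005, 0.002, -1.0]]
force: [-0.2, -1.3, 0.1]
grip_width: 0.0305
gripper_force: 0.0
```

```bash
sed -i 's/S>140)&(H>6)&(H<20)/S>120)\&(H>4)\&(H<20)/' m.py; python3 m.py w2
```

```text
7.2 [ 0.59446272 -0.3698838   0.22177398] [[-0.621, 0.784, 0.005], [0.784, 0.621, -0.003], [-0.005, 0.002, -1.0]] 0.03048961705241487 [-0.19170567 -1.27721696  0.13929492]
blade_box [([0.5477, -0.244, 0.0036], 0.63)]
lid_edge [([0.5594, -0.3337, 0.045], 0.79)]
bolt_tab []
catch_pad [([0.6084, -0.2393, 0.0775], 0.6)]
red 11 [403  99   1  11  11] z 0.078 rect [ 581.4 -252.2] [0.6 7.3] 39.93 [[579.0, -250.0], [583.0, -255.0], [584.0, -255.0], [579.0, -249.0]]
lid 12758 [  268     0    93   171 12758] z 0.0507 rect [ 519.4 -283.6] [ 73.3 130.3] 38.23 [[450.0, -255.0], [531.0, -357.0], [588.0, -312.0], [508.0, -210.0]]
tabtop 230 [457   0  15  20 230] z 0.0945 rect [ 570.9 -184.3] [ 6.2 11.6] 40.0 [[565.0, -182.0], [572.0, -191.0], [577.0, -187.0], [570.0, -178.0]]
```

View pics/w2.png

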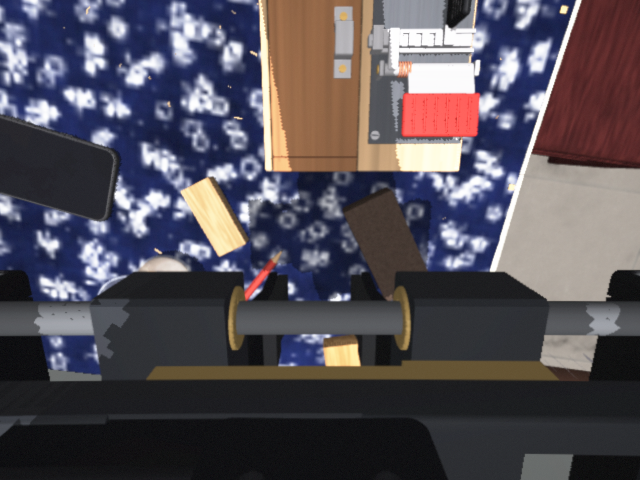

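Request:
servo_tool:
  delta_pos:
    - [0.083,0.074,0]
    - [0.083,0.074,0]
    - [0.083,0.074,0]
    - [0.082,0.072,0]
    - [0,0,0]
    - [0,0,0]
    - [0,0,0]
    - [0,0,0]
    - [0,0,0]
    - [0,0,0]
    - [0,0,0]
    - [0,0,0]
    - [0,0,0]
    - [0,0,0.05]
    - [0,0,0]
  roll: [0,0,0,0,0.0556,0.0556,0.0556,0.0556,0.0556,0.0556,0.0556,0.0556,0.0552,0,0]
  claw: 69

```text
time_s: 9.32
ee_pos: [0.6023, -0.191, 0.1948]
tcp_rot: [[0.782, 0.624, -0.004], [0.624, -0.782, 0.001], [-0.003, -0.003, -1.0]]
force: [-0.3, 0.7, -0.6]
grip_width: 0.0602
gripper_force: 0.0
```

```bash
python3 m.py w3
python3 - <<'E'
from h import *
s=bot.state(); x,y,_=s['ee_pos']*1000; a=np.radians(38.3); print('box', x*np.cos(a)+y*np.sin(a)-275, -x*np.sin(a)+y*np.cos(a)+529.6)
E
```

```text
9.325 [ 0.60228081 -0.1909903   0.19479013] [[0.782, 0.624, -0.004], [0.624, -0.782, 0.001], [-0.003, -0.003, -1.0]] 0.06021664795268864 [-0.3301528   0.67918214 -0.61108429]
blade_box [([0.5471, -0.2416, 0.0019], 0.74)]
lid_edge [([0.66, -0.3503, -0.0005], 0.37)]
bolt_tab [([0.572, -0.1739, 0.0784], 0.87)]
catch_pad [([0.6101, -0.239, 0.0793], 0.91)]
red 1266 [ 356  236   40   38 1266] z 0.0809 rect [ 619.8 -232. ] [29.8 29.5] 39.78 [[599.0, -230.0], [618.0, -253.0], [641.0, -234.0], [622.0, -211.0]]
lid 221 [172 237  32  42 221] z 0.0516 rect [ 518.7 -119.4] [40.9 12.6] 70.72 [[506.0, -137.0], [518.0, -141.0], [531.0, -102.0], [520.0, -98.0]]
tabtop 453 [253 262  41  12 453] z 0.0956 rect [ 566.8 -176. ] [ 6.6 28.6] 37.04 [[556.0, -167.0], [573.0, -189.0], [578.0, -185.0], [561.0, -163.0]]
box 79.74024825188894 4.7868869478771785
```

View pics/w3.png

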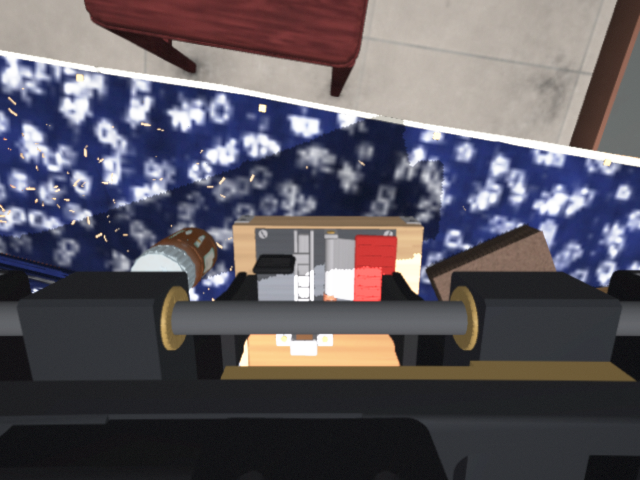

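Request:
servo_tool:
  delta_pos:
    - [0,0.012,0.06]
    - [0,0,0.06]
    - [0,0,0.06]
    - [0,0,0.045]
    - [0,0,0]
  roll: [0,0,0,0,0]

```text
time_s: 10.2
ee_pos: [0.6057, -0.1954, 0.106]
tcp_rot: [[0.784, 0.621, -0.003], [0.621, -0.784, 0.0], [-0.002, -0.002, -1.0]]
force: [0.8, 0.2, 1.1]
grip_width: 0.0601
gripper_force: 0.0
```

Request:
servo_tool:
  delta_pos:
    - [0,0,0.008]
    - [0,0,0.008]
    - [0,0,0.005]
    - [0,0,0]
  roll: [0,0,0,0]

```text
time_s: 10.7
ee_pos: [0.6066, -0.1955, 0.0992]
tcp_rot: [[0.784, 0.621, 0.0], [0.621, -0.784, -0.0], [0.0, 0.0, -1.0]]
force: [-0.2, 1.1, 0.3]
grip_width: 0.0599
gripper_force: 0.0
```

Request:
servo_tool:
  delta_pos:
    - [0,0,0.005]
    - [0,0,0.005]
    - [0,0,0.005]
    - [0,0,0]
  roll: [0,0,0,0]

```text
time_s: 11.2
ee_pos: [0.6073, -0.1962, 0.0937]
tcp_rot: [[0.784, 0.621, 0.002], [0.621, -0.784, -0.001], [0.001, 0.002, -1.0]]
force: [2.4, -3.1, 5.3]
grip_width: 0.06
gripper_force: 2.5
```

Request:
servo_tool:
  delta_pos:
    - [0,0,0.004]
    - [0,0,0]
  roll: [0,0]

```text
time_s: 11.45
ee_pos: [0.6075, -0.1964, 0.0924]
tcp_rot: [[0.784, 0.621, 0.002], [0.621, -0.784, -0.001], [0.001, 0.003, -1.0]]
force: [3.5, -2.6, 5.8]
grip_width: 0.06
gripper_force: 2.9
```

Request:
servo_tool:
  delta_pos:
    - [0,0,0.004]
    - [0,0,0]
  roll: [0,0]

```text
time_s: 11.7
ee_pos: [0.6076, -0.1966, 0.0909]
tcp_rot: [[0.784, 0.621, 0.003], [0.621, -0.784, -0.002], [0.001, 0.003, -1.0]]
force: [2.6, -4.0, 7.1]
grip_width: 0.06
gripper_force: 3.1
```

Request:
servo_tool:
  delta_pos:
    - [0,0,0.003]
    - [0,0,0]
  roll: [0,0]

```text
time_s: 11.95
ee_pos: [0.6076, -0.1967, 0.0897]
tcp_rot: [[0.784, 0.621, 0.003], [0.621, -0.784, -0.002], [0.001, 0.003, -1.0]]
force: [3.6, -3.9, 6.4]
grip_width: 0.0605
gripper_force: 3.5
```

Request:
servo_tool:
  delta_pos:
    - [0,0,0.003]
    - [0,0,0]
  roll: [0,0]

```text
time_s: 12.2
ee_pos: [0.6078, -0.1968, 0.089]
tcp_rot: [[0.784, 0.621, 0.003], [0.621, -0.784, -0.002], [0.001, 0.003, -1.0]]
force: [2.3, -2.4, 9.5]
grip_width: 0.0601
gripper_force: 5.0
```

Request:
servo_tool:
  delta_pos:
    - [-0.0125,0,0]
    - [-0.0125,0,0]
    - [-0.0125,0,0]
    - [-0.0125,0,0]
    - [0,0,0]
  roll: [0,0,0,0,0]

```text
time_s: 12.82
ee_pos: [0.5942, -0.2065, 0.0893]
tcp_rot: [[0.782, 0.623, 0.006], [0.623, -0.782, 0.001], [0.005, 0.003, -1.0]]
force: [8.2, 3.3, 9.6]
grip_width: 0.0603
gripper_force: 6.1
```

Request:
servo_tool:
  delta_pos:
    - [-0.0125,0,0]
    - [-0.0125,0,0]
    - [-0.0125,0,0]
    - [0,0,0]
  roll: [0,0,0,0]

```text
time_s: 13.32
ee_pos: [0.5827, -0.2155, 0.0893]
tcp_rot: [[0.782, 0.623, 0.006], [0.623, -0.782, 0.001], [0.006, 0.003, -1.0]]
force: [8.4, 5.2, 11.3]
grip_width: 0.0598
gripper_force: 6.6
```

Request:
servo_tool:
  delta_pos:
    - [-0.01,0,0]
    - [-0.008,0,0]
    - [0,0,0]
  roll: [0,0,0]

```text
time_s: 13.7
ee_pos: [0.5797, -0.2177, 0.0895]
tcp_rot: [[0.781, 0.624, 0.01], [0.624, -0.781, 0.003], [0.01, 0.004, -1.0]]
force: [17.8, 8.4, 7.5]
grip_width: 0.0601
gripper_force: 11.7
```

Request:
servo_tool:
  delta_pos:
    - [-0.006,0,0]
    - [0,0,0]
  roll: [0,0]

```text
time_s: 13.95
ee_pos: [0.5795, -0.2178, 0.0896]
tcp_rot: [[0.78, 0.625, 0.013], [0.625, -0.78, 0.004], [0.012, 0.005, -1.0]]
force: [24.3, 12.3, 5.0]
grip_width: 0.06
gripper_force: 14.5
```

Request:
servo_tool:
  delta_pos:
    - [0.015,0,0]
    - [0.015,0,0]
    - [0,0,-0.01]
    - [0,0,-0.03]
    - [0,0,-0.06]
    - [0,0,-0.1]
    - [0.06,0,-0.1]
    - [0.06,0,0]
    - [0,0,0]
  roll: [0,0,0,0,0,0,0,0,0]

```text
time_s: 15.08
ee_pos: [0.6198, -0.1831, 0.2064]
tcp_rot: [[0.781, 0.624, -0.001], [0.624, -0.781, 0.001], [-0.0, -0.002, -1.0]]
force: [-1.5, 0.4, -0.8]
grip_width: 0.0601
gripper_force: 0.0
```

```bash
python3 m.py w4
python3 - <<'E'
from h import *
for c in ['top']:
    p,d=bot.read_camera(c); 
    for n in ['bolt_tab','catch_pad','lid_edge','ink_bottle','sanding_block','offcut','tea_glass']: print(n,[(np.round(r['position'],4).tolist(),round(r['confidence'],2)) for r in bot.place_of(c,n)[:2]])
E
python3 -c "
import cv2
p=cv2.imread('pics/w4.png'); cv2.imwrite('pics/w4c.png',cv2.resize(p[200:400,200:460],None,fx=3,fy=3,interpolation=2))"
```

```text
15.075 [ 0.6197785  -0.18305038  0.20644513] [[0.781, 0.624, -0.001], [0.624, -0.781, 0.001], [-0.0, -0.002, -1.0]] 0.06014075267376579 [-1.53006901  0.41319832 -0.81508638]
blade_box [([0.5454, -0.2448, 0.0024], 0.87)]
lid_edge [([0.5602, -0.335, 0.0444], 0.86)]
bolt_tab []
catch_pad [([0.6085, -0.2391, 0.0788], 0.87)]
red 301 [348 255  37  15 301] z 0.0805 rect [ 627.3 -225.3] [10.3 29.6] 33.49 [[615.0, -216.0], [631.0, -241.0], [640.0, -235.0], [623.0, -210.0]]
lid 810 [315 336  85  30 810] z 0.0508 rect [ 549.  -286.5] [31.9 80.9] 38.51 [[511.0, -265.0], [562.0, -328.0], [587.0, -308.0], [536.0, -245.0]]
tabtop none
bolt_tab []
catch_pad [([0.6107, -0.2385, 0.0783], 0.55)]
lid_edge [([0.5581, -0.3332, 0.0443], 0.84), ([0.5466, -0.2434, 0.0004], 0.69)]
ink_bottle []
sanding_block [([0.6651, -0.3494, 0.0014], 0.74)]
offcut [([0.5078, -0.4368, 0.0022], 0.72)]
tea_glass [([0.5096, -0.5205, 0.0021], 0.64)]
```

View pics/w4c.png

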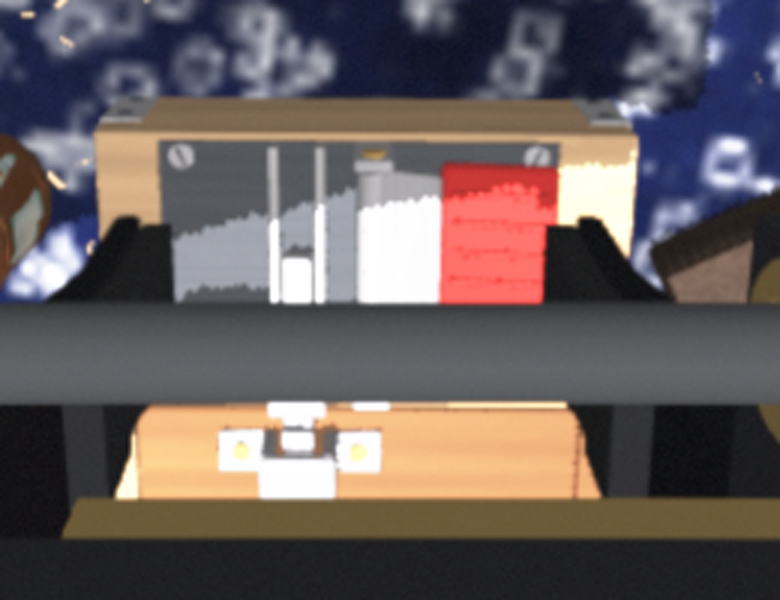

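Request:
servo_tool:
  delta_pos:
    - [0,0,-0.1]
    - [0.1,0,-0.05]
    - [0.1,0,0]
    - [-0.1,0,0]
    - [-0.12,0,0]
    - [-0.12,0,0]
    - [-0.12,0,0]
    - [-0.12,0,0]
    - [0,0,0]
  roll: [0,0,0,0,0,0,0,0,0]

```text
time_s: 16.85
ee_pos: [0.4961, -0.2838, 0.2682]
tcp_rot: [[0.788, 0.616, 0.001], [0.616, -0.788, 0.001], [0.001, 0.0, -1.0]]
force: [1.6, 0.3, 0.7]
grip_width: 0.0598
gripper_force: 0.0
```

```bash
python3 m.py w5
python3 - <<'E'
from h import *
for c in ['top','scene']:
    p,d=bot.read_camera(c); cv2.imwrite(f'pics/{c}5.png',p[:,:,::-1])
    for n in ['bolt_tab','catch_pad']: print(c,n,[(np.round(r['position'],4).tolist(),round(r['confidence'],2)) for r in bot.place_of(c,n)[:2]])
p=cv2.imread('pics/w5.png'); cv2.imwrite('pics/w5c.png',p)
E
```

```text
16.85 [ 0.49614886 -0.28378262  0.26822147] [[0.788, 0.616, 0.001], [0.616, -0.788, 0.001], [0.001, 0.0, -1.0]] 0.05979417339800614 [1.63584141 0.32731596 0.70102325]
blade_box [([0.5473, -0.242, 0.0017], 0.8)]
lid_edge [([0.5597, -0.3335, 0.0484], 0.94), ([0.5489, -0.2428, 0.0052], 0.27)]
bolt_tab [([0.5508, -0.1921, 0.0776], 0.77), ([0.547, -0.2447, 0.0044], 0.61)]
catch_pad [([0.6103, -0.2381, 0.0816], 0.6)]
red 61 [352 121  24   5  61] z 0.0817 rect [ 590.9 -260.7] [ 3.5 20.3] 39.45 [[583.0, -254.0], [596.0, -270.0], [599.0, -267.0], [586.0, -252.0]]
lid 9309 [ 248  161  150   72 9309] z 0.0506 rect [ 512.7 -275.7] [ 73.6 151.3] 38.4 [[437.0, -239.0], [531.0, -358.0], [589.0, -312.0], [495.0, -194.0]]
tabtop 285 [254 116  35   9 285] z 0.0959 rect [ 542.5 -195.7] [ 6.6 28.1] 38.0 [[531.0, -187.0], [549.0, -209.0], [554.0, -205.0], [536.0, -183.0]]
top bolt_tab []
top catch_pad [([0.6094, -0.2393, 0.0816], 0.56)]
scene bolt_tab [([0.5455, -0.1943, 0.0777], 0.78)]
scene catch_pad [([0.6094, -0.2383, 0.0805], 0.72)]
```

View pics/w5c.png

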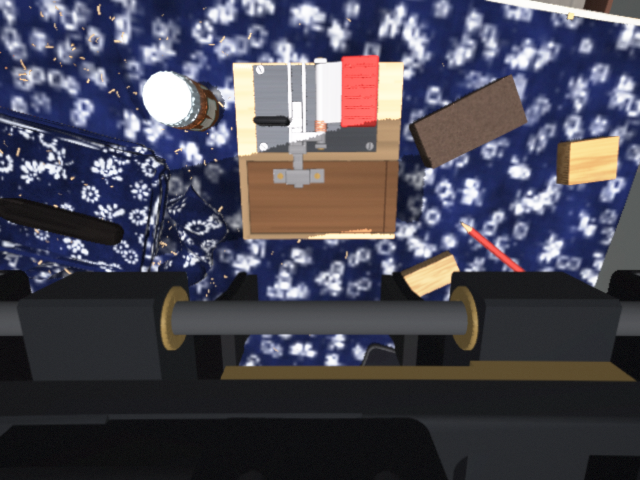

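```bash
python3 -c "
from plant import bot
print(bot.finish_job())"
```

```text
the job is handed in; nothing more can be done
None
```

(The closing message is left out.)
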